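Set out the string-art display panel

ROBOT

A 6-joint arm with a two-finger parallel gripper is mounted at the origin on the work surface. World frame = base frame: x ahead of the robot, y to its left, z up, the work surface at z = 0. Lengths are in m, angles in rad, forces in N, time in s.
With the tool pointing down it reaches from about 0.3 to 0.775 m from the base axis. Payload 14.6 kg.
Tool frame: the origin (TCP) lies between the finger pads; the fingertips stand 22 mm ahead of it and the grasp point (between the pads) lies 3 mm ahead of it (manip.finger_overhang is the z of the fingertips in the tool frame, in m); z points along the fingers, y is the line along which they close (so a half turn about z gives the same grasp; the last joint's range is limited). The gripper opens to 85 mm and grips with 20 to 120 N. Pads are 22 mm wide; open, the fingers measure 114 mm over their backs; the gripper's body (76 mm by 85 mm) begins 54 mm behind the grasp point. The pads swing forward as they close: fully open they stand 13 mm farther back than shut.
Start: joints at [1.122, 0.3, 1.521, -0, 1.321, -0.067], TCP at [0.205, 0.51, 0.253] pointing down, gripper open.
Joint ranges: [-3.03, 3.03], [-0.79, 2.21], [0.23, 2.52], [-1.04, 4.18], [0, 3.07], [-2.55, 2.55]. Speed limits (rad/s): [2.22, 2.22, 2.57, 3.14, 3.14, 3.14].

INTERFACE

Orientations are given as [roll, pitch, yaw] about the fixed x, y, z axes, in that order (R = Rz(yaw) Ry(pitch) Rx(roll)).
In Python, from plant import readout, snapshot, camera_model, order, manip gives the robot as it stands.
- The arm moves only by the shell command python3 -m crank 'ROWS' [FORCE]. ROWS is JSON, a list of rows, each a list of 3 entries, a list of its own where there are three numbers: the turn, a rotation vector about the tool's x, y, z in rad, then the shift along the tool's x, y, z in m, then the opening in per cent of the stroke, from 0 (shut) to 100 (fully open). A call has 1 to 20 rows; each row is the pose to reach, as a shift and turn from the pose commanded when the call began, along the tool's axes at that moment; what a row does not reach only later rows make up. A row lasts 1/10 s, in which the tool goes at most 50 mm and 8.59 degrees, less where a joint would pass 70% of its speed; a pose out of reach is approached as far as the arm can. A call with a gripper value outside its range is refused whole. The fingers move at their own pace and stop on an object; FORCE is the grip in N (left out, the last holds). Time passes only in rows, so rows that repeat a pose let the fingers close. It gives the time, the measured TCP pose, the force, the opening and the grip force at its end, in the units of the state.
- readout.state(): the state, without advancing time (a new reading comes with each control period).
- snapshot(name): name is "scene" or "top"; returns the picture (420x560x3 uint8, red, green, blue); there is no depth.
- camera_model(name): a dict with "K" (3x3 intrinsics, pixels), "origin" and "orientation" of the camera in the world. Camera axes: x right, y up, looking along -z (the intrinsics and any distortion apply to the point x, -y, -z); pixel columns grow to the right and rows downward; lengths in m; the calibration is good to about 2 mm. A picture is of the moment at which its call begins. camera_model takes no time and is no camera call.
- order.sign_off(): hands the job in; it is judged then, once.
The state is a dict: "t": time; "qpos": joint angles; "qd": joint speeds; "tau": joint torques, N m; "tcp_pos": TCP position; "ee_rot": TCP orientation; "wrist_force": force on the tool from outside, world axes, zero at the start; "wrist_torque": the same for the moment, N m; "gripper_width": finger opening in m; "grip_force": force on a finger pad.
Only numpy, scipy, OpenCV 4.12 (cv2) and the standard library are available. Lean on these libraries where they do the work, as an engineer would, in place of code of your own. Each camera call takes 0.05 s, during which the arm holds its last target. There are 200 camera calls.

TASK

Set out the open-day display on the plywood panel: the large wooden reel upright in the middle of the round stand with the small reel upright and centred on top of it, the pumpkin upright midway between the round stand and the square nail board, and the metal tin upright on the panel behind the nail board (the side away from you), in line with the board's middle and halfway between the board's back edge and the panel's back edge. Leave the glass and the white plant pot where they are, and let go of everything at the end.

Things in the scene. Friction and masses are not known exactly. Their poses are not given: they have to be found in the camera images.
- large_reel_mid (a point): large bare pale-wood thread reel, loose: two flanges 50 mm across and 8 mm thick on a 34 mm core, 48 mm high, standing upright on the table. The point is its centre, 24 mm above its foot; z is its axis.
- small_reel_mid (a point): small bare pale-wood thread reel of the same form, loose: flanges 36 mm across and 6 mm thick on a 24 mm core, 34 mm high, standing upright on the table. The point is its centre, 17 mm above its foot; z is its axis.
- pumpkin_mid (a point): small fired-clay pumpkin ornament, loose: ribbed, 57 mm across at its widest, body 40 mm high (its light stalk rises to 51 mm), flat foot 34 mm across, standing on the table. The point is its centre at its widest, 20 mm above its foot; z is up through the stalk.
- tin_mid (a point): round closed metal tin, loose: lid 55 mm across and 11 mm high on a 53 mm body, 42 mm high in all, standing on the table. The point is its centre, 21 mm above its foot; z is its axis.
- panel: display panel: plywood sheet fixed flat on the table, 240 deep (x) by 360 wide (y), 9 mm thick. Origin at the centre of its underside; x points to its back (away from the robot, turned at most 0.2 rad), y to its left. The stand and the nail board are fixed on it at x -50, y +110 and -110 mm in its frame (which is left, which right, changes), so midway between them is x -50, y 0.
- nail_board: square brown fibreboard with an arch of copper nails open to the front, fixed on the panel and square with it: 120 x 120 x 12 mm, nails 22.5 mm above its face. Origin at the centre of its underside, on the panel's upper face; x points to its back. Its back edge is 60 mm and the panel's 170 mm behind its centre, so the tin's place is 115 mm behind its centre.
- stand_top (a point): dark round wooden stand, a disc 100 mm across and 12 mm thick fixed on the panel. The point is the centre of its upper face, 21 mm above the table.
- glass_mid (a point): small empty drinking glass, a bystander, loose: 56 mm across at the rim, 62 mm high, standing on the table among the things. The point is its centre, 31 mm above its foot.
- pot_mid (a point): small white ceramic pot with a green plant, a bystander, loose: 54 mm across at the rim, about 60 mm high with the plant, standing on the table among the things. The point lies on its axis 22.5 mm above its foot.

How it is judged:
By the outcome, as a careful person would: the job done as asked, in the order asked, and still so for the second after the job is handed in, with the robot touching nothing.
It also fails if it takes over 112 s, if anything falls off the work surface, if the arm or the gripper's body presses on something with over 40 N, if the wrist force passes 120 N, or if a joint passes its speed limit or range.

## Working session

There is one attempt and no reset: what is moved stays moved. The work goes in short steps, Python scripts to look and compute and a shell command to move; the robot and the scene stay as the last step left them, time stands still between calls to the robot, and variables do not carry over. Pictures are saved under pics/ and viewed, at most 14 in all, crops included, and the job is handed in when it is done.

```bash
ls; mkdir -p pics
python3 - <<'E'
from plant import readout, snapshot, camera_model, order, manip
import cv2
s=readout.state();print(s['t'],s['tcp_pos'],s['ee_rot'],s['gripper_width'])
print({k:v for k,v in vars(manip).items() if not k.startswith('_')})
for n in('scene','top'):
    print(n,camera_model(n)); cv2.imwrite(f'pics/{n}0.png',snapshot(n)[:,:,::-1])
E
```

```text
pics
0.0 [0.20481007 0.51021    0.2526951 ] [-3.14036796e+00 -9.35712185e-05  2.75982500e+00] 0.08561437556977344
{}
scene {'K': array([[429.70759988,   0.        , 274.56967637],
       [  0.        , 429.70759988, 205.23819382],
       [  0.        ,   0.        ,   1.        ]]), 'origin': array([ 0.94473479, -0.51395454,  0.70867528]), 'orientation': array([0.82170404, 0.00386527, 0.70017908])}
top {'K': array([[396.56430301,   0.        , 281.7629624 ],
       [  0.        , 396.56430301, 212.27982576],
       [  0.        ,   0.        ,   1.        ]]), 'origin': array([0.31511489, 0.01095447, 0.98304369]), 'orientation': array([ 0.18905352,  0.00979506, -1.58192691])}
```

View pics/top0.png

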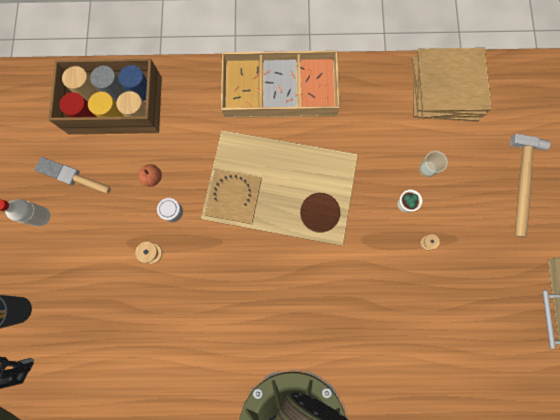

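View pics/scene0.png

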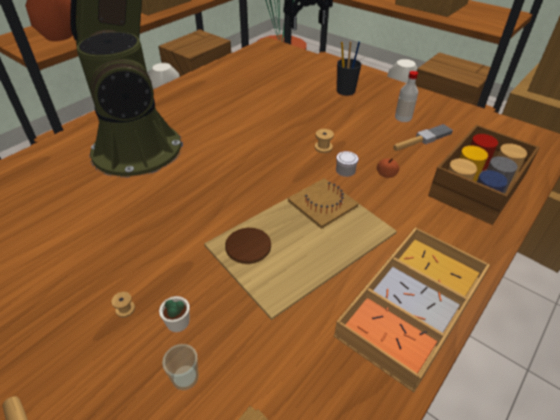

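Top view: nail board about (234,195) on the left, stand (320,212) on the right, pumpkin (150,175), tin (168,209), large reel (147,252), small reel (430,242), pot (410,200), glass (432,163). The scene view shows the same layout, with everything upright. Next I'll look at enlarged crops.

Run:
```python
import cv2,numpy as np
t=cv2.imread('pics/top0.png');s=cv2.imread('pics/scene0.png')
def c(im,u,v): return cv2.resize(im[v-20:v+20,u-20:u+20],(200,200),interpolation=cv2.INTER_NEAREST)
r1=np.hstack([c(t,*p) for p in[(147,252),(430,242),(150,175),(168,209)]])
r2=np.hstack([c(s,*p) for p in[(325,140),(123,304),(388,167),(346,162)]])
r3=np.hstack([c(t,*p) for p in[(410,200),(432,163),(320,212),(234,195)]])
cv2.imwrite('pics/m.png',np.vstack([r1,r2,r3]))
for n,im,p in[('LR',t,(147,252)),('SR',t,(430,242)),('PK',t,(150,175)),('TIN',t,(168,209)),('ST',t,(320,212)),('panel',t,(260,150)),('board',t,(215,205)),('table',t,(280,300))]:
    h=cv2.cvtColor(im,cv2.COLOR_BGR2HSV); print(n,h[p[1],p[0]-6],h[p[1]-5,p[0]],h[p[1],p[0]+5])
```

```text
LR [ 18 109 226] [ 17 112 221] [ 18 108 225]
SR [ 17 112 161] [ 17 111 212] [ 17 113 212]
PK [  8 157 187] [  9 152 185] [  9 154 142]
TIN [174   6 228] [175   7 227] [  0   6 229]
ST [ 10 152  92] [  9 145  95] [ 10 145  95]
panel [ 19  96 209] [ 19  96 217] [ 20  97 208]
board [ 17 124 181] [ 16 107 146] [ 17 122 182]
table [ 14 148 165] [ 14 150 178] [ 14 150 162]
```

View pics/m.png

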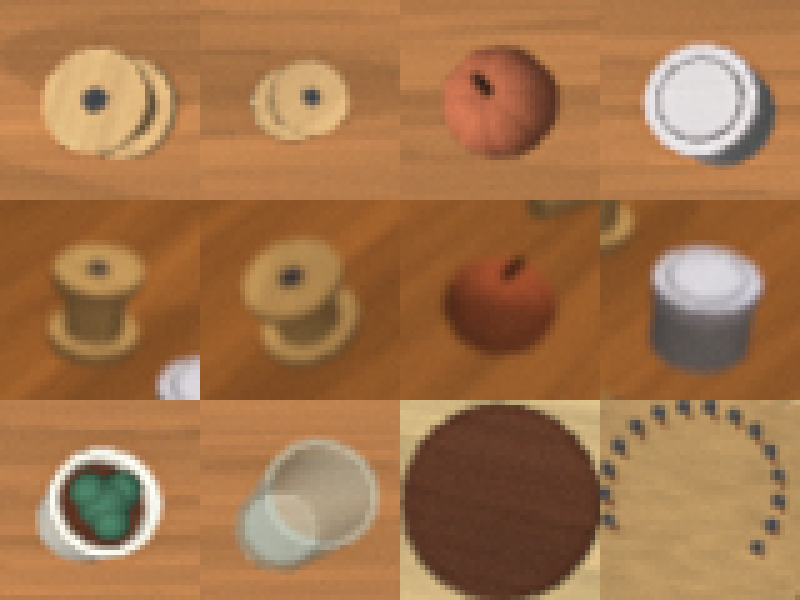

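The crops show everything upright. The reel holes sit at the centre of their crops' top discs, and the tin lid, pot rim and stand are clean blobs.

```bash
cat > h.py <<'E'
import cv2,numpy as np
from scipy.spatial.transform import Rotation as R
from plant import readout,snapshot,camera_model
def ray(n,uv):
    m=camera_model(n);K=m['K'];uv=np.atleast_2d(np.asarray(uv,float))
    d=np.c_[(uv[:,0]-K[0,2])/K[0,0],-(uv[:,1]-K[1,2])/K[1,1],-np.ones(len(uv))]
    return m['origin'],R.from_euler('xyz',m['orientation']).apply(d)
def plane(n,uv,z):
    o,d=ray(n,uv);return o+d*((z-o[2])/d[:,2])[:,None]
def two(a,b):
    (o1,d1),(o2,d2)=ray('top',a),ray('scene',b);d1=d1[0];d2=d2[0]
    t=np.linalg.lstsq(np.c_[d1,-d2],o2-o1,rcond=None)[0]
    p,q=o1+t[0]*d1,o2+t[1]*d2;return (p+q)/2,np.linalg.norm(p-q)
def blob(mask,seed,r):
    m=np.zeros_like(mask);u,v=seed;m[v-r:v+r+1,u-r:u+r+1]=mask[v-r:v+r+1,u-r:u+r+1]
    n,l,st,c=cv2.connectedComponentsWithStats(m)
    k=min([i for i in range(1,n) if st[i,4]>=3],key=lambda i:np.hypot(*(c[i]-seed)) - .02*st[i,4])
    cs,_=cv2.findContours((l==k).astype(np.uint8),0,1);return c[k],st[k],max(cs,key=len)[:,0,:]
def hsv(im): return cv2.cvtColor(im,cv2.COLOR_BGR2HSV)
E
python3 - <<'E'
from h import *
np.set_printoptions(precision=4,suppress=True)
T=cv2.imread('pics/top0.png');S=cv2.imread('pics/scene0.png');t=hsv(T);s=hsv(S)
rng=lambda h,a,b:cv2.inRange(h,a,b)
hole=lambda h:cv2.inRange(h,(90,20,0),(150,255,130))
for n,a,b,z in[('LR',(146,252),(325,134),.048),('SR',(432,240),(121,299),.034)]:
    A,sa,_=blob(hole(t),a,5);B,sb,_=blob(hole(s),b,5)
    print(n,A,sa[4],B,sb[4],plane('top',A,z),plane('scene',B,z),two(A,B))
W=lambda h:rng(h,(0,0,175),(180,45,255))
A,sa,ca=blob(W(t),(168,209),15);B,sb,_=blob(W(s),(347,156),14)
print('TIN',A,sa,B,sb,plane('top',A,.042),plane('scene',B,.042),two(A,B))
P=lambda h:cv2.bitwise_or(rng(h,(0,120,0),(10,255,255)),rng(h,(170,120,0),(180,255,255)))
A,sa,_=blob(P(t),(150,175),14)
print('PK',A,sa,plane('top',A,.02))
W2=lambda h:rng(h,(0,0,190),(180,40,255))
A,sa,c=blob(W2(t),(410,200),15);e=cv2.fitEllipse(c);print('POT',e,plane('top',e[0],.045))
print('GLASS',plane('top',(436,161),.062))
A,sa,c=blob(rng(t,(0,80,0),(16,255,125)),(320,212),28);e=cv2.fitEllipse(c)
print('ST',A,e,sa,plane('top',A,.021))
m=rng(t,(17,60,150),(24,108,255));m=cv2.morphologyEx(m,cv2.MORPH_OPEN,np.ones((5,5)))
cs,_=cv2.findContours(m,0,1);c=max(cs,key=cv2.contourArea)[:,0,:]
pp=plane('top',c,.009)[:,:2]*1000;r=cv2.minAreaRect(pp.astype(np.float32));print('panel',r,len(c))
def side(ed): return ed
E
```

```text
Traceback (most recent call last):
  File "h.py", line 17, in blob
    k=min([i for i in range(1,n) if st[i,4]>=3],key=lambda i:np.hypot(*(c[i]-seed)) - .02*st[i,4])
ValueError: min() iterable argument is empty
```

```bash
cat > m.py <<'E'
from h import *
np.set_printoptions(precision=4,suppress=True)
T=cv2.imread('pics/top0.png');S=cv2.imread('pics/scene0.png');t=hsv(T);s=hsv(S)
rng=lambda h,a,b:cv2.inRange(h,a,b)
def hole(im,p,r=4):
    u,v=p;w=im[v-r:v+r+1,u-r:u+r+1].astype(float);w=w[...,2]-w[...,0];w=np.clip(0.6*np.median(w)-w,0,None)
    yy,xx=np.mgrid[v-r:v+r+1,u-r:u+r+1];return np.array([(w*xx).sum(),(w*yy).sum()])/w.sum()
for n,a,b,z in[('LR',(146,252),(325,134),.048),('SR',(432,241),(121,299),.034)]:
    A=hole(T,a);B=hole(S,b)
    print(n,A,B,plane('top',A,z),plane('scene',B,z),two(A,B))
W=lambda h:rng(h,(0,0,175),(180,45,255))
A,sa,ca=blob(W(t),(168,209),15);B,sb,_=blob(W(s),(347,156),14)
print('TIN',A,sa,B,sb,plane('top',A,.042),plane('scene',B,.042),two(A,B))
P=lambda h:cv2.bitwise_or(rng(h,(0,120,0),(10,255,255)),rng(h,(170,120,0),(180,255,255)))
A,sa,_=blob(P(t),(150,175),14)
print('PK',A,sa,plane('top',A,.02))
A,sa,c=blob(rng(t,(0,0,190),(180,40,255)),(410,200),15);e=cv2.fitEllipse(c);print('POT',e,plane('top',e[0],.045))
print('GLASS',plane('top',(436,161),.062))
A,sa,c=blob(rng(t,(0,80,0),(16,255,125)),(320,212),28);e=cv2.fitEllipse(c)
print('ST',A,e,sa,plane('top',A,.021))
m=rng(t,(17,60,150),(24,108,255));m=cv2.morphologyEx(m,cv2.MORPH_OPEN,np.ones((5,5)))
cs,_=cv2.findContours(m,0,1);c=max(cs,key=cv2.contourArea)[:,0,:]
pp=plane('top',c,.009)[:,:2]*1000;r=cv2.minAreaRect(pp.astype(np.float32));print('panel',r,len(c))
print('corners',plane('top',[(221,132),(357,154),(342,243),(202,219)],.009))
b=rng(t,(12,109,110),(18,135,200));
E
python3 m.py
```

```text
LR [145.5328 251.4454] [324.1923 133.1923] [[0.404  0.3412 0.048 ]] [[0.4022 0.338  0.048 ]] (array([0.4028, 0.3399, 0.0479]), np.float64(0.0034601658590082025))
SR [431.9244 240.892 ] [120.7491 298.9514] [[ 0.4224 -0.3406  0.034 ]] [[ 0.4203 -0.3422  0.034 ]] (array([ 0.4217, -0.3414,  0.0346]), np.float64(0.002448646086394527))
TIN [167.4901 208.5155] [157 198  22  22 355] [347.0443 157.4877] [337 152  21  12 203] [[0.5082 0.2955 0.042 ]] [[0.5078 0.2914 0.042 ]] (array([0.5074, 0.2948, 0.0404]), np.float64(0.002939084221258726))
PK [149.3528 175.0557] [139 165  22  21 377] [[0.5996 0.3518 0.02  ]]
POT ((409.8853454589844, 200.47203063964844), (20.137359619140625, 22.90622901916504), 73.99252319335938) [[ 0.5197 -0.2915  0.045 ]]
GLASS [[ 0.6127 -0.3559  0.062 ]]
ST [319.7907 212.0024] ((319.8021240234375, 212.00241088867188), (38.465354919433594, 38.82353973388672), 91.30944061279297) [ 300  193   40   39 1228] [[ 0.4988 -0.0755  0.021 ]]
panel ((570.051513671875, 22.2901611328125), (358.845947265625, 239.3886260986328), 78.59014892578125) 451
corners [[ 0.7166  0.1744  0.009 ]
 [ 0.6515 -0.1765  0.009 ]
 [ 0.4227 -0.1289  0.009 ]
 [ 0.4871  0.2178  0.009 ]]
```

```bash
cat > go.py <<'E'
import sys,numpy as np
from plant import readout
from scipy.spatial.transform import Rotation as R
# usage: go.py x y z yaw -> tool-axis shift and turn from present pose
s=readout.state();a=list(map(float,sys.argv[1:]));r=R.from_euler('xyz',s['ee_rot'])
y=a[3] if len(a)>3 else 2.76
print('shift',np.round(r.inv().apply(np.array(a[:3])-s['tcp_pos']),4),'turn',np.round((r.inv()*R.from_euler('xyz',[np.pi,0,y])).as_rotvec(),3))
print('t',round(s['t'],2),'tcp',np.round(s['tcp_pos'],4),'yaw',round(s['ee_rot'][2],3),'w',round(s['gripper_width'],4),'f',np.round(s['wrist_force'],1),'grip',round(s['grip_force'],1),'q6',round(s['qpos'][5],2))
E
python3 go.py .404 .341 .10;python3 go.py .404 .341 .026
```

```text
shift [-0.2479 -0.0827  0.1529] turn [-0.001 -0.    -0.   ]
t 0.1 tcp [0.2049 0.5102 0.2528] yaw 2.76 w 0.0856 f [0.3 0.7 0.3] grip 0.0 q6 -0.07
shift [-0.2479 -0.0826  0.2269] turn [-0.001 -0.    -0.   ]
t 0.1 tcp [0.2049 0.5102 0.2528] yaw 2.76 w 0.0856 f [0.3 0.7 0.3] grip 0.0 q6 -0.07
```

```bash
python3 -m crank '[[[0,0,0],[-0.248,-0.083,0.14],100],[[0,0,0],[-0.248,-0.083,0.14],100],[[0,0,0],[-0.248,-0.083,0.14],100],[[0,0,0],[-0.248,-0.083,0.14],100],[[0,0,0],[-0.248,-0.083,0.14],100],[[0,0,0],[-0.248,-0.083,0.14],100],[[0,0,0],[-0.248,-0.083,0.14],100],[[0,0,0],[-0.248,-0.083,0.14],100],[[0,0,0],[-0.248,-0.083,0.17],100],[[0,0,0],[-0.248,-0.083,0.20],100],[[0,0,0],[-0.248,-0.083,0.218],100],[[0,0,0],[-0.248,-0.083,0.227],100],[[0,0,0],[-0.248,-0.083,0.227],100],[[0,0,0],[-0.248,-0.083,0.227],40],[[0,0,0],[-0.248,-0.083,0.227],30],[[0,0,0],[-0.248,-0.083,0.227],30],[[0,0,0],[-0.248,-0.083,0.227],30],[[0,0,0],[-0.248,-0.083,0.227],30],[[0,0,0],[-0.248,-0.083,0.227],30]]' 30; python3 go.py .404 .341 .14; python3 go.py .499 -.0755 .14
```

```text
t: 2.0
tcp_pos: [0.4045, 0.3414, 0.0275]
ee_rot: [3.14, 0.001, 2.76]
wrist_force: [-1.3, 0.4, 6.9]
gripper_width: 0.0486
grip_force: 29.7
shift [ 0.0002 -0.0004 -0.1125] turn [ 0.002  0.001 -0.   ]
t 2.0 tcp [0.4045 0.3414 0.0275] yaw 2.76 w 0.0486 f [-1.3  0.4  6.9] grip 29.7 q6 -0.56
shift [-0.2431 -0.3515 -0.1129] turn [ 0.002  0.001 -0.   ]
t 2.0 tcp [0.4045 0.3414 0.0275] yaw 2.76 w 0.0486 f [-1.3  0.4  6.9] grip 29.7 q6 -0.56
```

```bash
python3 -m crank '[[[0,0,0],[0,0,-0.03],30],[[0,0,0],[0,0,-0.07],30],[[0,0,0],[0,0,-0.11],30],[[0,0,0],[-0.243,-0.351,-0.11],30],[[0,0,0],[-0.243,-0.351,-0.11],30],[[0,0,0],[-0.243,-0.351,-0.11],30],[[0,0,0],[-0.243,-0.351,-0.11],30],[[0,0,0],[-0.243,-0.351,-0.11],30],[[0,0,0],[-0.243,-0.351,-0.11],30],[[0,0,0],[-0.243,-0.351,-0.11],30],[[0,0,0],[-0.243,-0.351,-0.11],30],[[0,0,0],[-0.243,-0.351,-0.11],30],[[0,0,0],[-0.243,-0.351,-0.11],30],[[0,0,0],[-0.243,-0.351,-0.09],30],[[0,0,0],[-0.243,-0.351,-0.06],30],[[0,0,0],[-0.243,-0.351,-0.06],30],[[0,0,0],[-0.243,-0.351,-0.06],30]]'; python3 go.py .499 -.0755 .0485
python3 - <<'E'
from h import *
cv2.imwrite('pics/a_s.png',cv2.resize(snapshot('scene')[185:335,130:400,::-1],None,fx=2,fy=2));cv2.imwrite('pics/a_t.png',cv2.resize(snapshot('top')[130:280,180:430,::-1],None,fx=2,fy=2))
a=cv2.imread('pics/a_s.png');b=cv2.imread('pics/a_t.png');b=cv2.copyMakeBorder(b,0,0,0,40,0);cv2.imwrite('pics/a.png',np.vstack([a,b]))
E
```

```text
t: 3.7
tcp_pos: [0.4989, -0.0748, 0.087]
ee_rot: [-3.142, -0.0, 2.76]
wrist_force: [0.0, -0.0, -0.5]
gripper_width: 0.0487
grip_force: 31.5
shift [-0.0004 -0.0006  0.0385] turn [-0. -0.  0.]
t 3.7 tcp [ 0.4989 -0.0748  0.087 ] yaw 2.76 w 0.0487 f [ 0.  -0.  -0.5] grip 31.5 q6 -1.41
```

View pics/a.png

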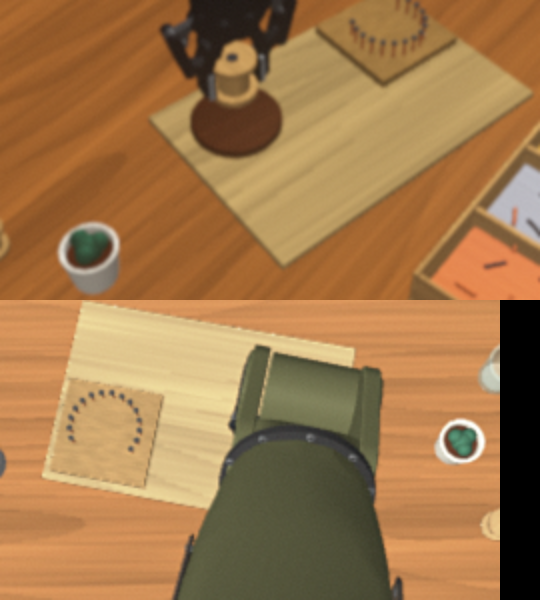

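The reel is held upright just over the stand, with its hole at scene (246,214). The arm hides it from the top camera.

Run:
```python
from h import *
np.set_printoptions(precision=4,suppress=True)
S=cv2.imread('pics/scene0.png');s=hsv(S)
A,sa,c=blob(cv2.inRange(s,(0,60,0),(13,255,95)),(248,245),28);e=cv2.fitEllipse(c)
# centre by back-projected contour
p=plane('scene',c,.021)[:,:2];(x,y),r=cv2.minEnclosingCircle((p*1000).astype(np.float32))
print(sa,e[0],plane('scene',A,.021),x,y,r)
im=snapshot('scene');u,v=246,214;r=5
w=im[v-r:v+r+1,u-r:u+r+1].astype(float).sum(2);w=np.clip(0.75*np.median(w)-w,0,None)
yy,xx=np.mgrid[v-r:v+r+1,u-r:u+r+1];h=np.array([(w*xx).sum(),(w*yy).sum()])/w.sum();print(h,plane('scene',h,.1075))
```

```text
[ 226  228   44   35 1181] (247.61280822753906, 244.90066528320312) [[ 0.5022 -0.0823  0.021 ]] 501.2359924316406 -81.161865234375 48.83085250854492
[245.3558 212.8669] [[ 0.4957 -0.0761  0.1075]]
```

```bash
python3 -m crank '[[[0,0,0],[-0.0004,-0.0006,0.02],30],[[0,0,0],[-0.0004,-0.0006,0.034],30],[[0,0,0],[-0.0004,-0.0006,0.038],30],[[0,0,0],[-0.0004,-0.0006,0.038],30],[[0,0,0],[-0.0004,-0.0006,0.038],30],[[0,0,0],[-0.0004,-0.0006,0.038],60],[[0,0,0],[-0.0004,-0.0006,0.038],75],[[0,0,0],[-0.0004,-0.0006,0.038],90],[[0,0,0],[-0.0004,-0.0006,0.038],100],[[0,0,0],[-0.0004,-0.0006,0.038],100],[[0,0,0],[-0.0004,-0.0006,0],100],[[0,0,0],[-0.0004,-0.0006,-0.04],100],[[0,0,0],[-0.0004,-0.0006,-0.08],100],[[0,0,0],[-0.0004,-0.0006,-0.08],100]]'; python3 go.py .422 -.341 .14
```

```text
t: 5.25
tcp_pos: [0.5009, -0.0764, 0.1713]
ee_rot: [3.14, 0.008, 2.76]
wrist_force: [0.4, 0.2, -0.8]
gripper_width: 0.0852
grip_force: 0.0
shift [-0.0251 -0.275   0.0312] turn [ 0.001  0.008 -0.   ]
t 5.25 tcp [ 0.5009 -0.0764  0.1713] yaw 2.76 w 0.0852 f [ 0.4  0.2 -0.8] grip 0.0 q6 -1.41
```

```bash
python3 -m crank '[[[0,0,0],[-0.0251,-0.275,0.03],100],[[0,0,0],[-0.0251,-0.275,0.03],100],[[0,0,0],[-0.0251,-0.275,0.03],100],[[0,0,0],[-0.0251,-0.275,0.03],100],[[0,0,0],[-0.0251,-0.275,0.03],100],[[0,0,0],[-0.0251,-0.275,0.03],100],[[0,0,0],[-0.0251,-0.275,0.03],100],[[0,0,0],[-0.0251,-0.275,0.07],100],[[0,0,0],[-0.0251,-0.275,0.07],100],[[0,0,0],[-0.0251,-0.275,0.07],100]]'; python3 go.py .422 -.341 .0265
python3 - <<'E'
from h import *
np.set_printoptions(precision=4,suppress=True)
T=snapshot('top')[:,:,::-1];S=snapshot('scene')[:,:,::-1]
cv2.imwrite('pics/b_t.png',T);cv2.imwrite('pics/b_s.png',S)
a=cv2.resize(T[130:280,180:440],None,fx=2,fy=2);b=cv2.resize(S[185:335,90:350],None,fx=2,fy=2);cv2.imwrite('pics/b.png',np.vstack([a,b]))
E
```

```text
t: 6.25
tcp_pos: [0.42, -0.3398, 0.0964]
ee_rot: [3.141, -0.001, 2.76]
wrist_force: [-0.2, -0.7, 0.3]
gripper_width: 0.0855
grip_force: 0.0
shift [-0.0024 -0.0004  0.0699] turn [ 0.001 -0.001  0.   ]
t 6.25 tcp [ 0.42   -0.3398  0.0964] yaw 2.76 w 0.0855 f [-0.2 -0.7  0.3] grip 0.0 q6 -1.94
```

View pics/b.png

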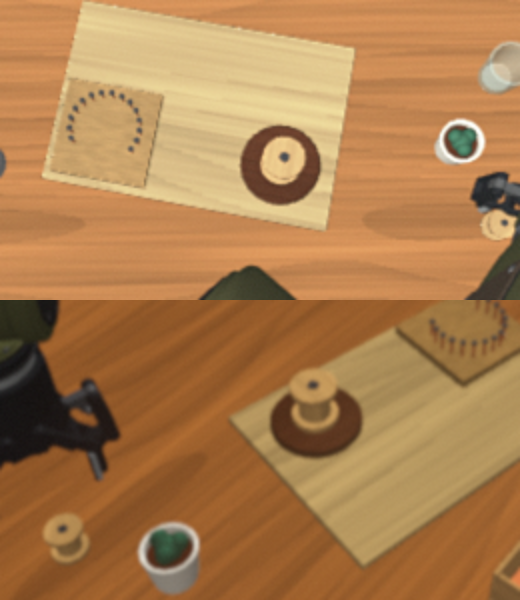

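The large reel stands upright on the stand, with its hole at about top (322,208). I'll check the centring, and check the hover by projecting it.

```bash
cat >> h.py <<'E'
def hole(im,p,r=4):
    u,v=p;w=im[v-r:v+r+1,u-r:u+r+1].astype(float);w=w[...,2]-w[...,0];w=np.clip(0.6*np.median(w)-w,0,None)
    yy,xx=np.mgrid[v-r:v+r+1,u-r:u+r+1];return np.array([(w*xx).sum(),(w*yy).sum()])/w.sum()
def proj(n,p):
    m=camera_model(n);c=R.from_euler('xyz',m['orientation']).inv().apply(np.array(p)-m['origin']);K=m['K']
    return np.array([K[0,2]+K[0,0]*c[0]/-c[2],K[1,2]-K[1,1]*c[1]/-c[2]])
E
python3 - <<'E'
from h import *
np.set_printoptions(precision=4,suppress=True)
T=cv2.imread('pics/b_t.png');S=cv2.imread('pics/b_s.png')
A=hole(T,(322,208));B=hole(S,(246,228))
print(A,plane('top',A,.069),B,plane('scene',B,.069),two(A,B))
# upper flange disc rim
t=hsv(T)
print('stand',proj('top',(.499,-.0755,.069)),proj('scene',(.499,-.0755,.069)))
print('tcp',proj('top',(.42,-.34,.0964)),proj('scene',(.42,-.34,.0964)),proj('top',(.42,-.34,.077)))
a=hole(T,(432,241));print('SR',a,plane('top',a,.034))
E
```

```text
[321.7742 208.0224] [[ 0.4991 -0.0761  0.069 ]] [246.092  227.0323] [[ 0.497  -0.0781  0.069 ]] (array([ 0.4981, -0.0772,  0.0693]), np.float64(0.0028048393236506926))
stand [321.4992 208.0527] [247.6426 226.775 ]
tcp [441.8536 238.6888] [112.9784 277.5502] [438.5734 239.728 ]
SR [432.4705 240.2541] [[ 0.4239 -0.342   0.034 ]]
```

```bash
python3 -m crank '[[[0,0,0],[-0.0024,-0.0004,0.03],100],[[0,0,0],[-0.0024,-0.0004,0.055],100],[[0,0,0],[-0.0024,-0.0004,0.07],100],[[0,0,0],[-0.0024,-0.0004,0.07],100],[[0,0,0],[-0.0024,-0.0004,0.07],60],[[0,0,0],[-0.0024,-0.0004,0.07],40],[[0,0,0],[-0.0024,-0.0004,0.07],25],[[0,0,0],[-0.0024,-0.0004,0.07],25],[[0,0,0],[-0.0024,-0.0004,0.07],25],[[0,0,0],[-0.0024,-0.0004,0.07],25],[[0,0,0],[-0.0024,-0.0004,0.07],25]]' 25; python3 go.py .499 -.0757 .11
```

```text
t: 7.45
tcp_pos: [0.4223, -0.3422, 0.0273]
ee_rot: [-3.141, 0.001, 2.76]
wrist_force: [-1.0, 0.1, 6.9]
gripper_width: 0.0344
grip_force: 24.2
shift [ 0.028   0.2758 -0.0829] turn [-0.001  0.001 -0.   ]
t 7.45 tcp [ 0.4223 -0.3422  0.0273] yaw 2.76 w 0.0344 f [-1.   0.1  6.9] grip 24.2 q6 -1.94
```

```bash
python3 -m crank '[[[0,0,0],[0,0,-0.03],25],[[0,0,0],[0,0,-0.07],25],[[0,0,0],[0,0,-0.11],25],[[0,0,0],[0,0,-0.13],25],[[0,0,0],[0.028,0.276,-0.13],25],[[0,0,0],[0.028,0.276,-0.13],25],[[0,0,0],[0.028,0.276,-0.13],25],[[0,0,0],[0.028,0.276,-0.13],25],[[0,0,0],[0.028,0.276,-0.13],25],[[0,0,0],[0.028,0.276,-0.13],25],[[0,0,0],[0.028,0.276,-0.13],25],[[0,0,0],[0.028,0.276,-0.13],25],[[0,0,0],[0.028,0.276,-0.1],25],[[0,0,0],[0.028,0.276,-0.09],25],[[0,0,0],[0.028,0.276,-0.09],25],[[0,0,0],[0.028,0.276,-0.09],25]]'; python3 go.py .499 -.0758 .0968;python3 - <<'E'
from h import *
S=snapshot('scene')[:,:,::-1];cv2.imwrite('pics/c_s.png',S);cv2.imwrite('pics/c.png',cv2.resize(S[150:280,180:320],None,fx=4,fy=4))
E
```

```text
t: 9.05
tcp_pos: [0.4989, -0.0759, 0.1169]
ee_rot: [3.142, 0.0, 2.759]
wrist_force: [0.3, 0.1, -0.2]
gripper_width: 0.0345
grip_force: 25.1
shift [-0.      0.0001  0.0201] turn [ 0.     0.    -0.001]
t 9.05 tcp [ 0.4989 -0.0759  0.1169] yaw 2.759 w 0.0345 f [ 0.3  0.1 -0.2] grip 25.1 q6 -1.41
```

View pics/c.png

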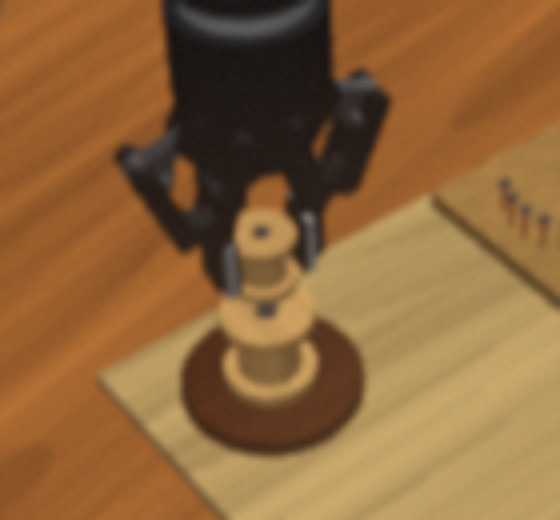

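Small reel held upright above the large one, hole at scene (245.5,208), in line with the large reel below; lowering.

```bash
python3 -m crank '[[[0,0,0],[0,0,0.01],25],[[0,0,0],[0,0,0.017],25],[[0,0,0],[0,0,0.02],25],[[0,0,0],[0,0,0.0205],25],[[0,0,0],[0,0,0.0205],25],[[0,0,0],[0,0,0.0205],25],[[0,0,0],[0,0,0.0205],45],[[0,0,0],[0,0,0.0205],60],[[0,0,0],[0,0,0.0205],80],[[0,0,0],[0,0,0.0205],100],[[0,0,0],[0,0,0.0205],100],[[0,0,0],[0,0,0],100],[[0,0,0],[0,0,-0.03],100],[[0,0,0],[0,0,-0.06],100],[[0,0,0],[0,0,-0.06],100]]'; python3 go.py .5996 .3518 .12 1.372
```

```text
t: 10.6
tcp_pos: [0.5002, -0.0755, 0.1799]
ee_rot: [3.141, 0.006, 2.76]
wrist_force: [0.1, -0.6, -0.7]
gripper_width: 0.0852
grip_force: 0.0
shift [0.0673 0.4336 0.06  ] turn [0.005 0.004 1.388]
t 10.6 tcp [ 0.5002 -0.0755  0.1799] yaw 2.76 w 0.0852 f [ 0.1 -0.6 -0.7] grip 0.0 q6 -1.41
```

```bash
python3 -m crank '[[[0,0,1.388],[0.0673,0.4336,0.06],100],[[0,0,1.388],[0.0673,0.4336,0.06],100],[[0,0,1.388],[0.0673,0.4336,0.06],100],[[0,0,1.388],[0.0673,0.4336,0.06],100],[[0,0,1.388],[0.0673,0.4336,0.06],100],[[0,0,1.388],[0.0673,0.4336,0.06],100],[[0,0,1.388],[0.0673,0.4336,0.06],100],[[0,0,1.388],[0.0673,0.4336,0.06],100],[[0,0,1.388],[0.0673,0.4336,0.06],100],[[0,0,1.388],[0.0673,0.4336,0.06],100],[[0,0,1.388],[0.0673,0.4336,0.06],100],[[0,0,1.388],[0.0673,0.4336,0.06],100],[[0,0,1.388],[0.0673,0.4336,0.06],100]]'; python3 go.py .5996 .3518 .0255 1.372;python3 - <<'E'
from h import *
np.set_printoptions(precision=4,suppress=True)
T=snapshot('top')[:,:,::-1];S=snapshot('scene')[:,:,::-1]
cv2.imwrite('pics/d_t.png',T);cv2.imwrite('pics/d_s.png',S)
a=cv2.resize(T[170:250,240:370],None,fx=4,fy=4);b=cv2.resize(S[180:260,190:320],None,fx=4,fy=4);c=cv2.resize(S[100:240,270:460],(520,280));cv2.imwrite('pics/d.png',np.vstack([a,b])[:, :]);cv2.imwrite('pics/d2.png',c)
E
```

```text
t: 11.9
tcp_pos: [0.598, 0.351, 0.1162]
ee_rot: [-3.141, 0.0, 1.373]
wrist_force: [-1.1, 0.6, 0.0]
gripper_width: 0.0851
grip_force: 0.0
shift [0.0011 0.0015 0.0907] turn [-0.     0.     0.001]
t 11.9 tcp [0.598  0.351  0.1162] yaw 1.373 w 0.0851 f [-1.1  0.6  0. ] grip 0.0 q6 0.68
```

View pics/d.png

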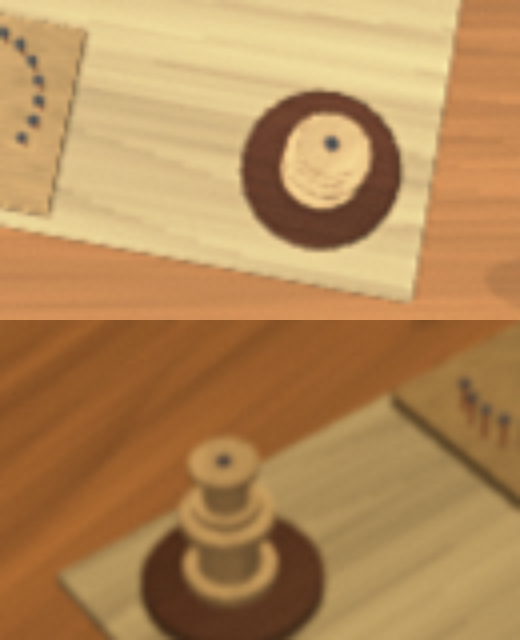

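Both reels are stacked upright, with the small reel's hole at top (322.8,205.8). I'll check that number and grasp the pumpkin.

```bash
python3 - <<'E'
from h import *
np.set_printoptions(precision=4,suppress=True)
T=cv2.imread('pics/d_t.png');S=cv2.imread('pics/d_s.png')
A=hole(T,(323,206));B=hole(S,(245,215));print(A,plane('top',A,.103),B,plane('scene',B,.103),two(A,B))
s=hsv(cv2.imread('pics/scene0.png'));m=cv2.bitwise_or(cv2.inRange(s,(0,170,0),(10,255,255)),cv2.inRange(s,(172,150,0),(180,255,255)))
A,st,_=blob(m,(388,168),14);print('PK',A,st,plane('scene',A,.02),two((149.35,175.06),A))
E
python3 -m crank '[[[0,0,0],[0.0011,0.0015,0.04],100],[[0,0,0],[0.0011,0.0015,0.07],100],[[0,0,0],[0.0011,0.0015,0.085],100],[[0,0,0],[0.0011,0.0015,0.091],100],[[0,0,0],[0.0011,0.0015,0.091],100],[[0,0,0],[0.0011,0.0015,0.091],70],[[0,0,0],[0.0011,0.0015,0.091],50],[[0,0,0],[0.0011,0.0015,0.091],50],[[0,0,0],[0.0011,0.0015,0.091],50],[[0,0,0],[0.0011,0.0015,0.091],50],[[0,0,0],[0.0011,0.0015,0.091],50]]' 30; python3 go.py .521 .0322 .12 1.372
```

```text
[322.5117 205.3876] [[ 0.4983 -0.0748  0.103 ]] [245.4906 214.6887] [[ 0.4962 -0.0766  0.103 ]] (array([ 0.4973, -0.0757,  0.1034]), np.float64(0.002713098224054001))
PK [387.577  167.4164] [377 159  22  18 305] [[0.5977 0.349  0.02  ]] (array([0.5984, 0.3507, 0.02  ]), np.float64(0.0029910382750296116))
t: 13.1
tcp_pos: [0.6002, 0.3533, 0.027]
ee_rot: [3.14, -0.001, 1.372]
wrist_force: [-1.9, -0.7, 6.1]
gripper_width: 0.0552
grip_force: 31.7
shift [-0.3303 -0.014  -0.0935] turn [ 0.002 -0.001 -0.   ]
t 13.1 tcp [0.6002 0.3533 0.027 ] yaw 1.372 w 0.0552 f [-1.9 -0.7  6.1] grip 31.7 q6 0.68
```

```bash
python3 -m crank '[[[0,0,0],[0,0,-0.03],50],[[0,0,0],[0,0,-0.07],50],[[0,0,0],[0,0,-0.11],50],[[0,0,0],[-0.3287,-0.014,-0.11],50],[[0,0,0],[-0.3287,-0.014,-0.11],50],[[0,0,0],[-0.3287,-0.014,-0.11],50],[[0,0,0],[-0.3287,-0.014,-0.11],50],[[0,0,0],[-0.3287,-0.014,-0.11],50],[[0,0,0],[-0.3287,-0.014,-0.11],50],[[0,0,0],[-0.3287,-0.014,-0.11],50],[[0,0,0],[-0.3287,-0.014,-0.11],50],[[0,0,0],[-0.3287,-0.014,-0.11],50],[[0,0,0],[-0.3287,-0.014,-0.07],50],[[0,0,0],[-0.3287,-0.014,-0.04],50],[[0,0,0],[-0.3287,-0.014,-0.04],50],[[0,0,0],[-0.3287,-0.014,-0.04],50]]'; python3 go.py .5213 .0338 .0362 1.372;python3 - <<'E'
from h import *
S=snapshot('scene')[:,:,::-1];cv2.imwrite('pics/e_s.png',S);cv2.imwrite('pics/e.png',cv2.resize(S[130:270,200:400],None,fx=3,fy=3))
E
```

```text
t: 14.7
tcp_pos: [0.5213, 0.0343, 0.066]
ee_rot: [3.142, -0.0, 1.373]
wrist_force: [0.4, -0.6, 0.3]
gripper_width: 0.0557
grip_force: 32.8
shift [-0.0005  0.0001  0.0298] turn [ 0.    -0.     0.001]
t 14.7 tcp [0.5213 0.0343 0.066 ] yaw 1.373 w 0.0557 f [ 0.4 -0.6  0.3] grip 32.8 q6 0.19
```

View pics/e.png

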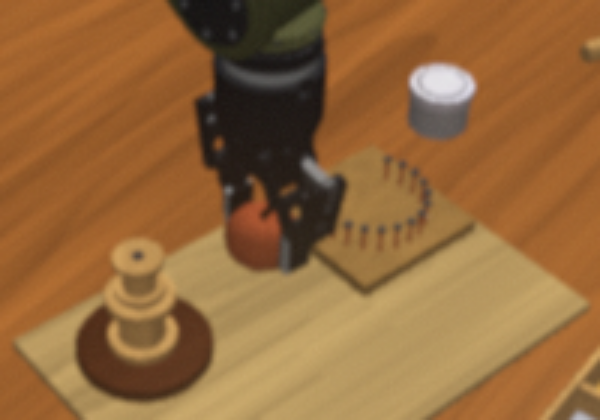

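Pumpkin is held upright between stand and board, stalk up at crop (265,205), and the stack is undisturbed. Setting it down.

```bash
python3 -m crank '[[[0,0,0],[-0.0005,0,0.015],50],[[0,0,0],[-0.0005,0,0.025],50],[[0,0,0],[-0.0005,0,0.029],50],[[0,0,0],[-0.0005,0,0.0298],50],[[0,0,0],[-0.0005,0,0.0298],50],[[0,0,0],[-0.0005,0,0.0298],50],[[0,0,0],[-0.0005,0,0.0298],65],[[0,0,0],[-0.0005,0,0.0298],80],[[0,0,0],[-0.0005,0,0.0298],100],[[0,0,0],[-0.0005,0,0.0298],100],[[0,0,0],[-0.0005,0,0.0298],100],[[0,0,0],[-0.0005,0,0],100],[[0,0,0],[-0.0005,0,-0.04],100],[[0,0,0],[-0.0005,0,-0.08],100],[[0,0,0],[-0.0005,0,-0.08],100]]'; python3 go.py .508 .295 .12 2.943
```

```text
t: 16.25
tcp_pos: [0.5228, 0.033, 0.1503]
ee_rot: [3.133, -0.002, 1.372]
wrist_force: [0.1, -0.1, -0.1]
gripper_width: 0.0856
grip_force: 0.0
shift [ 0.2538 -0.0665  0.0302] turn [ 0.008  0.005 -1.571]
t 16.25 tcp [0.5228 0.033  0.1503] yaw 1.372 w 0.0856 f [ 0.1 -0.1 -0.1] grip 0.0 q6 0.19
```

```bash
python3 -m crank '[[[0,0,-1.571],[0.2538,-0.0665,0.02],100],[[0,0,-1.571],[0.2538,-0.0665,0.02],100],[[0,0,-1.571],[0.2538,-0.0665,0.02],100],[[0,0,-1.571],[0.2538,-0.0665,0.02],100],[[0,0,-1.571],[0.2538,-0.0665,0.02],100],[[0,0,-1.571],[0.2538,-0.0665,0.02],100],[[0,0,-1.571],[0.2538,-0.0665,0.02],100],[[0,0,-1.571],[0.2538,-0.0665,0.02],100],[[0,0,-1.571],[0.2538,-0.0665,0.02],100],[[0,0,-1.571],[0.2538,-0.0665,0.02],100],[[0,0,-1.571],[0.2538,-0.0665,0.02],100],[[0,0,-1.571],[0.2538,-0.0665,0.02],100],[[0,0,-1.571],[0.2538,-0.0665,0.02],100],[[0,0,-1.571],[0.2538,-0.0665,0.02],100]]'; python3 go.py .508 .295 .0265 2.943
python3 - <<'E'
from h import *
np.set_printoptions(precision=4,suppress=True)
T=snapshot('top')[:,:,::-1];cv2.imwrite('pics/f_t.png',T)
t=hsv(T);m=cv2.bitwise_or(cv2.inRange(t,(0,120,100),(10,255,255)),cv2.inRange(t,(170,120,0),(180,255,255)))
p=np.round(proj('top',(.521,.0322,.029))).astype(int);A,st,_=blob(m,tuple(int(i) for i in p),14);print(p,A,st,plane('top',A,.029))
cv2.imwrite('pics/f.png',cv2.resize(T[120:260,140:370],None,fx=3,fy=3))
E
```

```text
t: 17.65
tcp_pos: [0.5057, 0.2949, 0.125]
ee_rot: [-3.141, -0.0, 2.941]
wrist_force: [-0.1, 0.0, -0.2]
gripper_width: 0.0854
grip_force: 0.0
shift [-0.0023  0.0005  0.0985] turn [-0.    -0.    -0.002]
t 17.65 tcp [0.5057 0.2949 0.125 ] yaw 2.941 w 0.0854 f [-0.1  0.  -0.2] grip 0.0 q6 -0.9
[276 203] [276.6263 202.8737] [266 192  22  22 372] [[0.5215 0.0306 0.029 ]]
```

View pics/f.png

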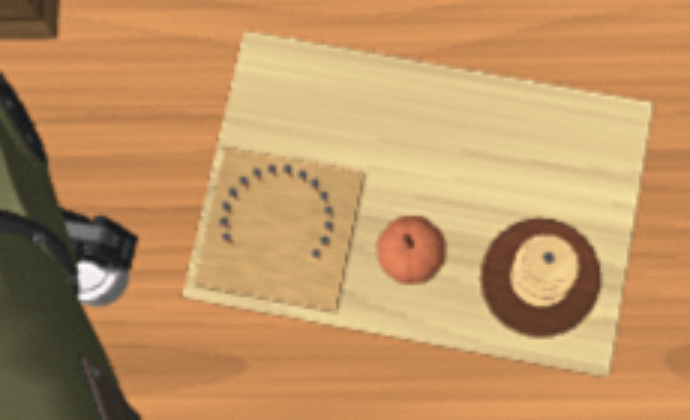

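Pumpkin stands upright midway at crop (411,250), within 2 mm of its place. Stack is fine. Grasping the tin.

```bash
python3 -m crank '[[[0,0,0],[-0.0023,0.0005,0.04],100],[[0,0,0],[-0.0023,0.0005,0.075],100],[[0,0,0],[-0.0023,0.0005,0.092],100],[[0,0,0],[-0.0023,0.0005,0.0985],100],[[0,0,0],[-0.0023,0.0005,0.0985],100],[[0,0,0],[-0.0023,0.0005,0.0985],70],[[0,0,0],[-0.0023,0.0005,0.0985],48],[[0,0,0],[-0.0023,0.0005,0.0985],48],[[0,0,0],[-0.0023,0.0005,0.0985],48],[[0,0,0],[-0.0023,0.0005,0.0985],48],[[0,0,0],[-0.0023,0.0005,0.0985],48]]' 30; python3 go.py .6555 .1172 .12 2.943
```

```text
t: 18.8
tcp_pos: [0.5086, 0.2953, 0.0282]
ee_rot: [3.14, 0.002, 2.943]
wrist_force: [-1.3, -0.5, 5.4]
gripper_width: 0.0545
grip_force: 30.5
shift [-0.1793 -0.1454 -0.0917] turn [ 0.001  0.002 -0.   ]
t 18.8 tcp [0.5086 0.2953 0.0282] yaw 2.943 w 0.0545 f [-1.3 -0.5  5.4] grip 30.5 q6 -0.91
```

```bash
python3 -m crank '[[[0,0,0],[0,0,-0.03],48],[[0,0,0],[0,0,-0.07],48],[[0,0,0],[0,0,-0.11],48],[[0,0,0],[-0.1795,-0.1454,-0.11],48],[[0,0,0],[-0.1795,-0.1454,-0.11],48],[[0,0,0],[-0.1795,-0.1454,-0.11],48],[[0,0,0],[-0.1795,-0.1454,-0.11],48],[[0,0,0],[-0.1795,-0.1454,-0.11],48],[[0,0,0],[-0.1795,-0.1454,-0.11],48],[[0,0,0],[-0.1795,-0.1454,-0.11],48],[[0,0,0],[-0.1795,-0.1454,-0.11],48],[[0,0,0],[-0.1795,-0.1454,-0.07],48],[[0,0,0],[-0.1795,-0.1454,-0.04],48],[[0,0,0],[-0.1795,-0.1454,-0.04],48],[[0,0,0],[-0.1795,-0.1454,-0.04],48]]'; python3 go.py .656 .1172 .0374 2.943
```

```text
t: 20.3
tcp_pos: [0.6553, 0.1179, 0.0679]
ee_rot: [3.141, 0.0, 2.944]
wrist_force: [-0.2, -0.8, -0.9]
gripper_width: 0.054
grip_force: 32.4
shift [-0.0008 -0.0005  0.0305] turn [0.    0.    0.001]
t 20.3 tcp [0.6553 0.1179 0.0679] yaw 2.944 w 0.054 f [-0.2 -0.8 -0.9] grip 32.4 q6 -1.25
```

```bash
python3 -m crank '[[[0,0,0],[-0.0006,-0.0005,0.015],48],[[0,0,0],[-0.0006,-0.0005,0.025],48],[[0,0,0],[-0.0006,-0.0005,0.0295],48],[[0,0,0],[-0.0006,-0.0005,0.0305],48],[[0,0,0],[-0.0006,-0.0005,0.0305],48],[[0,0,0],[-0.0006,-0.0005,0.0305],48],[[0,0,0],[-0.0006,-0.0005,0.0305],65],[[0,0,0],[-0.0006,-0.0005,0.0305],80],[[0,0,0],[-0.0006,-0.0005,0.0305],100],[[0,0,0],[-0.0006,-0.0005,0.0305],100],[[0,0,0],[-0.0006,-0.0005,0.0305],100],[[0,0,0],[-0.0006,-0.0005,0],100],[[0,0,0],[-0.0006,-0.0005,-0.04],100],[[0,0,0],[-0.0006,-0.0005,-0.09],100],[[0,0,0],[-0.0006,-0.0005,-0.09],100]]'; python3 go.py .4 .4 .25 2.943
```

```text
t: 21.8
tcp_pos: [0.6582, 0.1168, 0.1646]
ee_rot: [3.138, 0.011, 2.943]
wrist_force: [1.1, -0.5, 0.8]
gripper_width: 0.0855
grip_force: 0.0
shift [ 0.3081  0.227  -0.0879] turn [ 0.004  0.011 -0.   ]
t 21.8 tcp [0.6582 0.1168 0.1646] yaw 2.943 w 0.0855 f [ 1.1 -0.5  0.8] grip 0.0 q6 -1.25
```

```bash
python3 -m crank '[[[0,0,0],[0.308,0.227,-0.08],100],[[0,0,0],[0.308,0.227,-0.08],100],[[0,0,0],[0.308,0.227,-0.08],100],[[0,0,0],[0.308,0.227,-0.08],100],[[0,0,0],[0.308,0.227,-0.08],100],[[0,0,0],[0.308,0.227,-0.08],100],[[0,0,0],[0.308,0.227,-0.08],100],[[0,0,0],[0.308,0.227,-0.08],100],[[0,0,0],[0.308,0.227,-0.08],100],[[0,0,0],[0.308,0.227,-0.08],100],[[0,0,0],[0.308,0.227,-0.08],100],[[0,0,0],[0.308,0.227,-0.08],100],[[0,0,0],[0.308,0.227,-0.08],100],[[0,0,0],[0.308,0.227,-0.08],100]]'
python3 - <<'E'
from h import *
np.set_printoptions(precision=4,suppress=True)
T=snapshot('top')[:,:,::-1];S=snapshot('scene')[:,:,::-1];t=hsv(T)
A,st,_=blob(cv2.inRange(t,(0,0,175),(180,45,255)),tuple(int(round(i)) for i in proj('top',(.656,.117,.051))),15);print('tin',A,st,plane('top',A,.051))
m=cv2.bitwise_or(cv2.inRange(t,(0,120,100),(10,255,255)),cv2.inRange(t,(170,120,0),(180,255,255)))
A,st,_=blob(m,(276,203),14);print('pk',A,plane('top',A,.029))
B=hole(S,(245,215));A=hole(T,(323,205));print('SR',plane('top',A,.103),two(A,B))
A,st,c=blob(cv2.inRange(t,(0,0,190),(180,40,255)),(410,200),15);print('pot',cv2.fitEllipse(c)[0])
print('stand/board dist check tin in panel frame: target .6555 .1172')
cv2.imwrite('pics/g.png',np.vstack([cv2.resize(T[120:260,180:450],(540,280)),cv2.resize(S[140:300,150:420],(540,320))]))
E
```

```text
t: 23.2
tcp_pos: [0.3992, 0.3994, 0.2366]
ee_rot: [-3.141, -0.0, 2.942]
wrist_force: [-1.3, -0.2, -0.2]
gripper_width: 0.0857
grip_force: 0.0
tin [241.2139 148.3313] [231 138  22  22 332] [[0.6558 0.1165 0.051 ]]
pk [276.6263 202.8898] [[0.5215 0.0306 0.029 ]]
SR [[ 0.4983 -0.0747  0.103 ]] (array([ 0.4973, -0.0758,  0.1034]), np.float64(0.0028019312629620693))
pot (409.7591552734375, 200.5178985595703)
stand/board dist check tin in panel frame: target .6555 .1172
```

View pics/g.png

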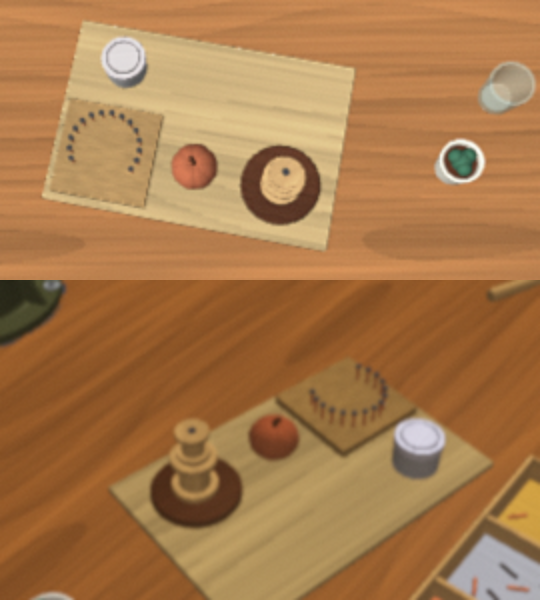

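All four are upright and in place. The tin is at crop (124,58), the pumpkin at (194,166) and the stack at (283,178), each within 2 mm. Pot and glass are unmoved and the arm is clear. Handing in.

```bash
python3 -c "
from plant import order
print(order.sign_off())"
```

```text
the job is handed in; nothing more can be done
None
```

The display is set out as asked and handed in at about 23 s: reels stacked on the stand, pumpkin midway and tin behind the nail board, each within about 2 mm by the cameras, with the pot and glass left where they were.

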